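# Dispense one coin cell and slide it under the tester pin

## Task

Press the plunger of the coin-cell dispenser all the way down once and let it spring back up, so that a single cell comes out on to the tray. Then nudge that cell sideways along the tray with the fingertips, into the bay under the tester's contact pin and home against the bay's end stop. Pick nothing up, and leave the cell that waits in the other bay, the cells in the magazine and the things lying round about where they are.

Things in the scene. Friction and masses are not known exactly. Their poses are not given: they have to be found in the camera images.
- dispenser: Coin-cell dispenser fixed to the bench: clear square tower (magazine, 33 x 33 mm, top at z = 65 mm) with a stack of cells; behind it (+x) a linkage under a bridge 55 mm high, to x = 84, 46 mm wide, with the plunger on top; in front (-x) a dark steel tray. Origin on the bench under the magazine's axis, z up, y along the tray; its -x (outlet) side faces the robot, give or take 0.5 rad.
- outlet (a point): Tray floor in front of the outlet: x = -37, y = 0, z = 12 mm of the dispenser. The tray is flat, y = -105 to 105, x = -60 to -17 mm between lips 5 mm high, with one bay at each end. A full stroke leaves the cell within about 4 mm of this point, clear of the magazine by a few mm.
- magazine (a point): Point on the magazine's axis at the height of the tray floor (x = 0, y = 0, z = 12 mm of the dispenser).
- plunger_top (a point): Middle of the top of the plunger's black mushroom knob, 30 mm across and 7 mm thick; 80 mm above the bench when up, at x = +50, y = 0 mm of the dispenser. It moves with the plunger.
- plunger (a joint): Plunger travel in m, downwards: 0 up, 0.016 fully down at a hard stop. A spring returns it (3 N at the top, 7 N at the bottom). A linkage drives the ejector 2.5 times as far; only a nearly full stroke (over 0.0135) brings the lowest cell clear of the magazine. As the plunger rises the stack drops by one cell; another full stroke would eject the next.
- cell: The lowest coin cell in the magazine, which the stroke ejects: steel disc 24.5 mm across, 7.7 mm thick, about 10 g, lying flat. Origin at the centre of its underside, z its axis.
- next_cell: The coin cell just above it in the stack, of the same kind; origin at the centre of its underside. Two more lie on top of it.
- waiting_cell: A like coin cell that lies in the other bay, the one without the tester; origin at the centre of its underside.
- tester: Grey cell tester fixed on the bench behind one of the two bays (which one varies): box 46 x 42 mm, 44 mm high, 28 to 74 mm behind (+x) the bay's centre, with an arm 12 mm wide, 37 to 42 mm above the bench, reaching over the bay's centre with the contact pin. Origin on the bench under the bay's centre, axes parallel to the dispenser's.
- test_spot (a point): Centre of the tester's bay, on the tray floor, under the pin: x = -37, y = +80 or -80, z = 12 mm of the dispenser. A bay is 28 mm wide (x) between guides 10 mm high that begin at |y| = 74 mm, mouth flared from |y| = 66 mm, and has an end stop 10 mm high with its face at |y| = 92.8 mm: a cell against it has its centre at |y| = 80.5 mm.
- contact_pin (a joint): Rise in m of the tester's brass contact pin: 0 hanging free, 0.0015 on top of a cell. It ends in a ball of 14 mm diameter whose lowest point is 6.2 mm above the tray floor; a cell pushed in lifts it (spring under 1 N; a few N of push in all).
- solder_spool: Bystander: spool of solder 52 mm across, 35 mm high, standing behind the tray on the dispenser's left (+y); origin at its foot.
- flux_jar: Bystander: amber jar 38 mm across, 42 mm high, on the dispenser's right (-y); origin at its foot.
- screwdriver: Bystander: black-handled screwdriver 170 mm long lying across in front of the tray; origin under its middle.
- scissors: Bystander: red-handled scissors lying to the robot's left; origin at the pivot.
- parts_box: Bystander: clear parts box 85 x 60 x 25 mm, to the robot's right; origin under its middle.
- side_cutters: Bystander: side cutters with black handles, about 125 mm long, lying to the right, near the robot; origin near the pivot.
- tip_tin: Bystander: steel tin of brass wool 56 mm across, 30 mm high, beyond the dispenser; origin at its foot.
There are look-alikes about, which are no part of the job. Leave any orange or red look-alike of the tester alone.

How it is judged (in metres and radians):
On the way, in this order (a step that is already met when the one before it is completed fails the run):
1. the plunger is pressed fully down and the lowest cell is out of the magazine, on the tray (value of joint plunger above 0.013 m and x of cell in the frame of dispenser below -0.0295 m), for 0.05 s.
2. the plunger is up again, one cell lies on the tray and the next has dropped into place (value of joint plunger below 0.002 m and x of cell in the frame of dispenser below -0.0295 m and z of next_cell in the frame of dispenser below 0.0145 m and horizontal distance between next_cell and magazine below 0.006 m), for 0.2 s.
3. the cell is in the tester's bay, under the pin (horizontal distance between cell and test_spot below 0.005 m and value of joint contact_pin above 0.0008 m), for 0.2 s.
At the end, for the whole second after the job is handed in: The ejected cell lies flat and still in the tester's bay, within 5 mm of its centre, the contact pin resting on it; the plunger is up (within 2 mm); the next cell lies at the bottom of the magazine, within 6 mm of its axis; the waiting cell is within 6 mm of where it was (all of step 3 and z of each of cell, next_cell in the frame of dispenser below 0.0145 m and angle between cell's own z axis and vertical below 0.15 rad and linear speed of cell below 0.01 m/s and value of joint plunger below 0.002 m and horizontal distance between next_cell and magazine below 0.006 m and distance of waiting_cell from where it was at the start of the episode below 0.006 m); the robot touches nothing.
It fails at once if the ejected cell is lifted over 6 mm off the tray, or tipped over 30 degrees (z of cell in the frame of dispenser above 0.018 m or angle between cell's own z axis and vertical above 0.52 rad).
It fails at once if a second cell is ejected (its centre over 12 mm from the magazine's axis) (horizontal distance between next_cell and magazine above 0.012 m).
It fails at once if the waiting cell is pushed or lifted over 10 mm (distance of waiting_cell from where it was at the start of the episode above 0.01 m).
It fails at once if a bystander is pushed or lifted over 25 mm (distance of any of solder_spool, flux_jar, screwdriver, scissors, parts_box, side_cutters, tip_tin from where it was at the start of the episode above 0.025 m).
It also fails if it takes over 38 s, if anything falls off the work surface, if the arm or the gripper's body presses on something with over 40 N, if the wrist force passes 120 N, or if a joint passes its speed limit or range.

## Robot

A 6-joint arm with a two-finger parallel gripper is mounted at the origin on the work surface. World frame = base frame: x ahead of the robot, y to its left, z up, the work surface at z = 0. Lengths are in m, angles in degrees, forces in N, time in s.
With the tool pointing down it reaches from about 0.35 to 0.8 m from the base axis. Payload 7.3 kg.
Tool frame: the origin (TCP) lies on the centre line of the jaws, within the pads' length; the fingertips stand 25 mm ahead of it and the grasp point (between the pads) lies 6 mm ahead of it (robot.finger_overhang is the z of the fingertips in the tool frame, in m); z points along the fingers, y is the direction in which the jaws open and shut (so a half turn about z gives the same grasp; the last joint's range is limited). The gripper opens to 85 mm and grips with 20 to 120 N. Pads are 22 mm wide; open, the fingers measure 114 mm over their backs; the gripper's body (76 mm by 85 mm) begins 54 mm behind the grasp point. The pads swing forward as they close: fully open they stand 13 mm farther back than shut.
Start: joints at [58.327, 19.595, 87.324, -0, 73.075, -8.365], TCP at [0.208, 0.482, 0.256] pointing down, gripper open.
Joint ranges: [-145.02, 145.02], [-44.19, 115.74], [2.07, 154.8], [-57.11, 237.11], [16.16, 152.29], [-177.93, 177.93]. Speed limits (degrees/s): [147.25, 147.25, 180, 180, 180, 180].

## Interface

Orientations are given as [roll, pitch, yaw] about the fixed x, y, z axes, in that order (R = Rz(yaw) Ry(pitch) Rx(roll)).
In Python, from bench import robot, optics, workorder gives the robot as it stands. The module is installed in compiled form; this text tells all that it offers.
- The arm moves only by the shell command python3 -m pendant 'ROWS' [FORCE]. ROWS is JSON, a list that holds one entry, the list of rows, each a list of 7 numbers: the shift along the tool's x, y, z in mm, then the turn, a rotation vector about the tool's x, y, z in degrees, then the opening, from -1 (shut) to 1 (fully open). A call has 1 to 20 rows; each row shifts and turns the pose as measured when the row begins, along the tool's axes as they then stand; what a row does not reach is not made up. A row lasts 1/10 s, in which the tool goes at most 50 mm and 8.59 degrees, less where a joint would pass 70% of its speed; a pose out of reach is approached as far as the arm can. A call with a gripper value outside its range is refused whole. The fingers move at their own pace and stop on an object; FORCE is the grip in N (left out, the last holds). Time passes only in rows, so rows that do not move let the fingers close. It gives the time, the measured TCP pose, the force and the opening at its end, in the units of the state.
- robot.state(): the state, without advancing time (a new reading comes with each control period).
- optics.get_image(name): name is "scene" or "top" or "wrist"; returns the picture (480x640x3 uint8, red, green, blue); there is no depth.
- optics.calibration(name): a dict with "fx", "fy", "cx", "cy" (pixels), "position" and "rotation" of the camera in the world. Camera axes: x right, y down, z forward; pixel columns grow to the right and rows downward; lengths in m; the calibration is good to about 2 mm. The wrist camera is an equidistant fisheye: a pixel r from the principal point sees the ray r / f radians off the axis. A picture is of the moment at which its call begins: read the wrist's pose just before it. calibration takes no time and is no camera call; for the wrist camera it gives the pose at the moment of the call.
- workorder.sign_off(): hands the job in, once; it reports no verdict.
The state is a dict: "time": time; "joint_pos": joint angles; "joint_velocities": joint speeds; "joint_efforts": joint torques, N m; "position": TCP position; "orientation": TCP orientation; "ft_force": force on the tool from outside, world axes, zero at the start; "torque": the same for the moment, N m; "opening": finger opening in m.
Only numpy, scipy, OpenCV 4.12 (cv2) and the standard library are available. Lean on these libraries where they do the work, as an engineer would, in place of code of your own. Each camera call takes 0.05 s, during which the arm holds its last target.

## Working session

There is one attempt and no reset: what is moved stays moved. The work goes in short steps, Python scripts to look and compute and a shell command to move; the robot and the scene stay as the last step left them, time stands still between calls to the robot, and variables do not carry over. Pictures are saved under pics/ and viewed, and the job is handed in when it is done.

```bash
mkdir -p pics; python3 - <<'E'
from bench import robot, optics
import cv2
for n in("scene","top"):
    im=optics.get_image(n); cv2.imwrite(f"pics/{n}0.png",im[:,:,::-1]); c=optics.calibration(n); print(n,c)
print(robot.state(), robot.finger_overhang)
E
```

```text
scene {'fx': 508.60713041822424, 'fy': 508.60713041822424, 'cx': 308.9696931376152, 'cy': 240.66230677543356, 'position': array([ 1.22314475, -0.18139477,  0.9386969 ]), 'rotation': array([-141.60260801,    0.50835121,   71.66334066])}
top {'fx': 521.5651720545969, 'fy': 521.5651720545969, 'cx': 327.0593543948409, 'cy': 241.7468974325607, 'position': array([ 0.41500942, -0.0136233 ,  1.43923423]), 'rotation': array([-172.75578179,    0.72514571,  -90.11436871])}
{'time': 0.1, 'joint_pos': array([ 5.83263301e+01,  1.96330451e+01,  8.73708980e+01, -1.38616021e-03,
        7.30779111e+01, -8.36518586e+00]), 'joint_velocities': array([-0.05668277, -0.11982803, -0.17176213,  0.10083533,  0.02668754,
        0.03266427]), 'joint_efforts': array([ 1.02161681e-03, -4.34445620e+01, -2.46491629e+01, -3.56592409e-04,
        4.60720039e-03, -1.04229269e-05]), 'position': array([0.20754187, 0.48187335, 0.25569525]), 'orientation': array([-1.79918824e+02, -1.05968483e-02,  1.56691913e+02]), 'ft_force': array([-0.38253868, -0.73930152, -0.28054543]), 'torque': array([-0.0276617 ,  0.0210459 , -0.03048798]), 'opening': 0.08550932052547161} 0.025
```

View pics/scene0.png

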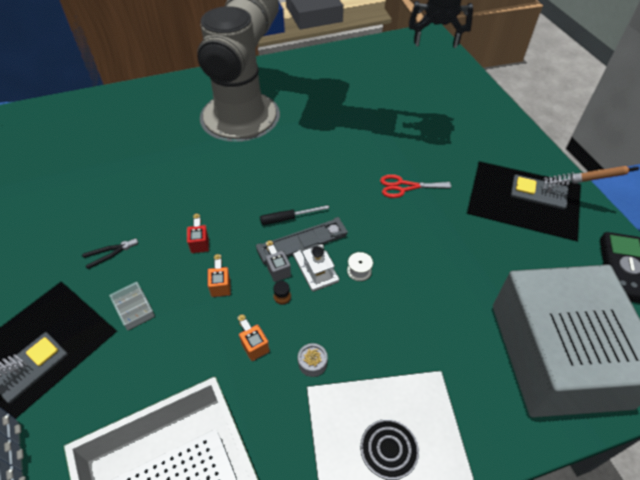

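View pics/top0.png

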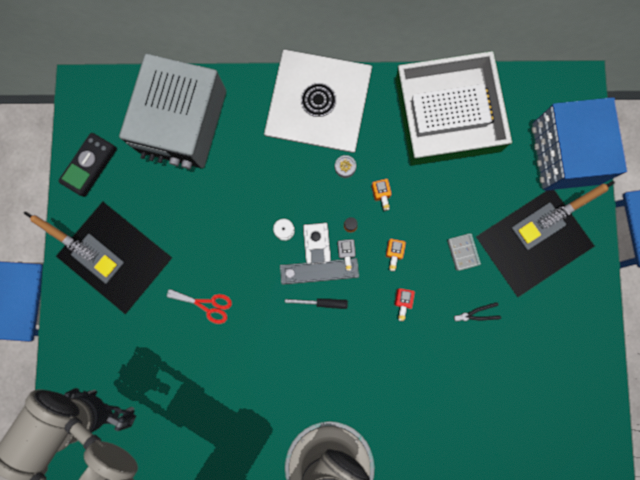

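The top view shows the dispenser near (316,250). The grey tester is at (346,250), on the dispenser's -y end, and the waiting cell is at (290,273). Tester candidates are grey (346,250), orange (396,250), orange (381,190) and red (403,300). I choose the grey one, which is attached to the tray. Next is a close crop to check that.

```bash
python3 - <<'E'
import cv2
im=cv2.imread("pics/top0.png")[210:310,260:380]
cv2.imwrite("pics/topc.png",cv2.resize(im,(720,600),interpolation=cv2.INTER_CUBIC))
im=cv2.imread("pics/scene0.png")[200:310,240:390]
cv2.imwrite("pics/scenec.png",cv2.resize(im,(750,550),interpolation=cv2.INTER_CUBIC))
E
```

```text
(no output)
```

View pics/topc.png

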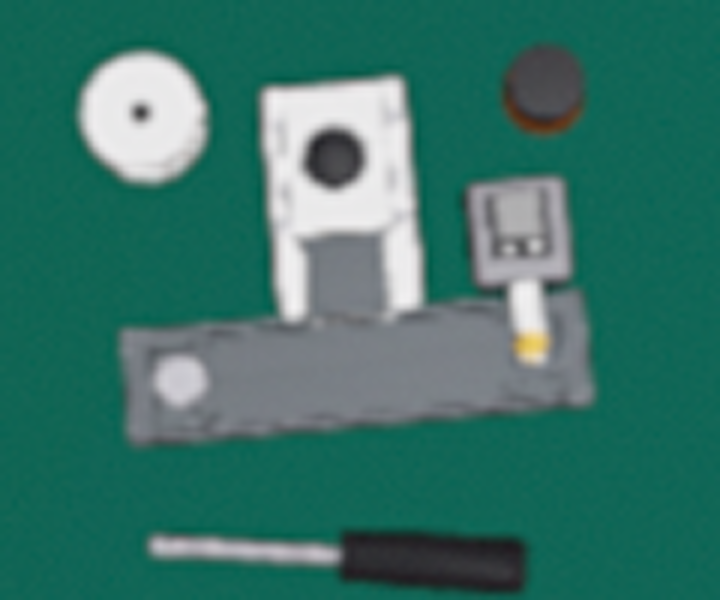

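View pics/scenec.png

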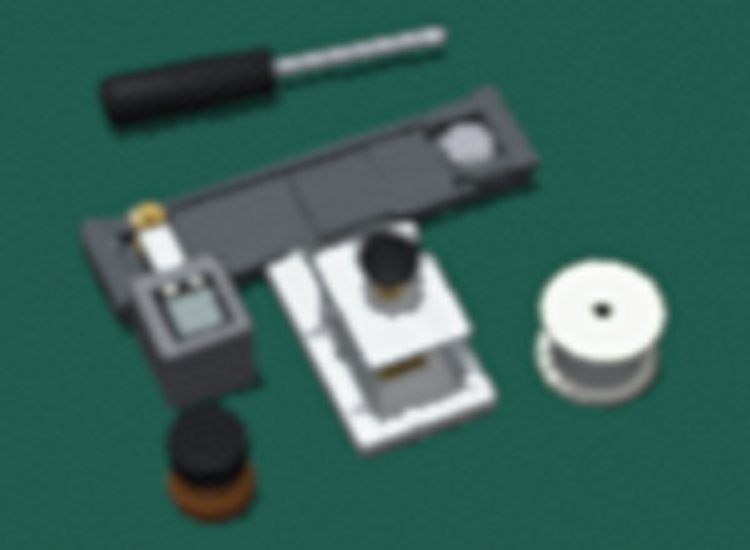

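```bash
cat > h.py <<'E'
import numpy as np
from scipy.spatial.transform import Rotation as R
from scipy.optimize import least_squares
from bench import optics
def ray(n,u,v,c=None):
    c=c or optics.calibration(n); Rm=R.from_euler('xyz',c['rotation'],degrees=True).as_matrix()
    x=(u-c['cx'])/c['fx'];y=(v-c['cy'])/c['fy']
    if n=='wrist':
        r=np.hypot(x,y); d=np.array([x/r*np.sin(r),y/r*np.sin(r),np.cos(r)]) if r>0 else np.array([0,0,1.])
    else: d=np.array([x,y,1.])
    return np.array(c['position']),Rm@d
def at(n,u,v,z,c=None):
    p,d=ray(n,u,v,c); return (p+d*(z-p[2])/d[2])[:2]
E
python3 - <<'E'
from h import *
T=lambda u,v:(260+u/6-.4,210+v/6-.4); S=lambda u,v:(240+u/5-.4,200+v/5-.4)
obs=[('top',*T(335,157),.080,(50,0)),('top',*T(181,381),.0197,(-37,80.5)),
('scene',*S(390,250),.080,(50,0)),('scene',*S(467,142),.0197,(-37,80.5))]
W=[at(*o[:4]) for o in obs]
for w,o in zip(W,obs): print(o[0],o[4],w)
for nm,sel in (('top',[0,1]),('scene',[2,3]),('all',[0,1,2,3])):
    def f(p):
        c,s=np.cos(p[2]),np.sin(p[2]);o=[]
        for i in sel:
            q=np.array(obs[i][4])/1e3; o+=list(np.array([p[0]+c*q[0]-s*q[1],p[1]+s*q[0]+c*q[1]])-W[i])
        return o
    r=least_squares(f,[.5,0,0]);print(nm,r.x,np.degrees(r.x[2]),np.round(np.array(r.fun)*1e3,1))
# tray corner check
for u,v in((122,335),(135,445),(592,400),(582,292)): print(at('top',*T(u,v),.02))
E
```

```text
top (50, 0) [0.6038102  0.03380375]
top (-37, 80.5) [0.5097287  0.10580264]
scene (50, 0) [0.60363225 0.03521793]
scene (-37, 80.5) [0.51131094 0.10545005]
top [0.55405173 0.02912241 0.09340138] 5.351505101402855 [ 0. -0. -0.  0.]
scene [0.55487075 0.02964556 0.09627404] 5.516096090919806 [ 1.  -0.8 -1.   0.8]
all [0.55446063 0.02938398 0.09482298] 5.43295628251477 [ 0.4  0.3  0.3  0.2  0.6 -1.1 -1.3  0.6]
[0.53072852 0.13280196]
[0.48075956 0.12643484]
[ 0.50056825 -0.0806681 ]
[ 0.54970643 -0.07658924]
```

The crops show the grey tester's arm and brass tip over the bay at the -y end (crop (530,345)). The waiting cell is at the +y end (181,381). The two cameras agree to about 1 mm: dispenser at (0.5545, 0.0293), yaw 5.4°. Before choosing a pushing orientation I'll look at the fingers' shape.

```bash
python3 - <<'E'
from bench import robot, optics
import cv2
c=optics.calibration('wrist');print(c)
cv2.imwrite("pics/w0.png",optics.get_image('wrist')[:,:,::-1])
im=cv2.imread("pics/scene0.png")[0:60,390:490]
cv2.imwrite("pics/g.png",cv2.resize(im,(700,420),interpolation=cv2.INTER_CUBIC))
E
```

```text
{'fx': 371.64829954431775, 'fy': 371.64829954431775, 'cx': 319.46393974404674, 'cy': 237.3601887188678, 'position': array([0.13960642, 0.51062448, 0.37336139]), 'rotation': array([1.63148688e+02, 1.60339512e-01, 6.67047748e+01])}
```

View pics/w0.png

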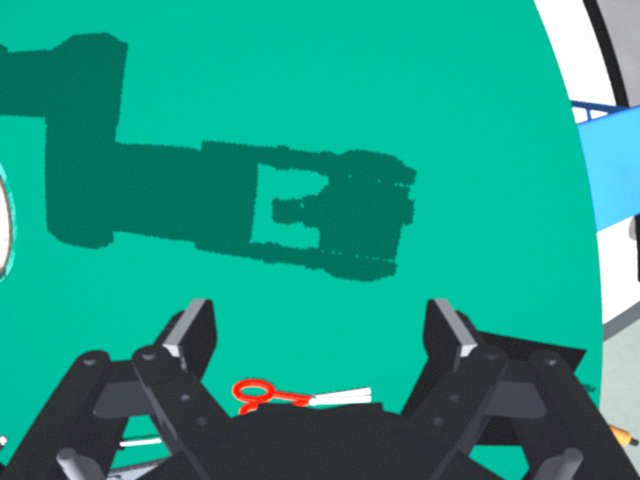

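View pics/g.png

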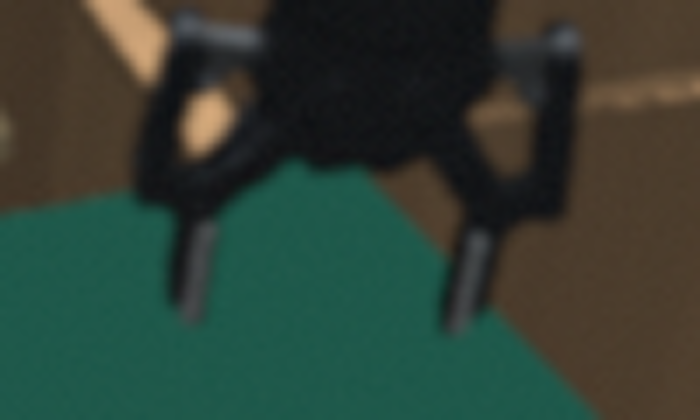

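The wrist view shows a two-link finger gripper with flat pads at (190,340) and (455,340), and the camera on the tool's +x side. I'll use yaw about 185.4°, so tool y is dispenser +y and the camera looks in from the robot side. First I turn and shut the gripper.

```bash
python3 -m pendant '[[[0,0,0,0,0,-7.2,-1],[0,0,0,0,0,-7.2,-1],[0,0,0,0,0,-7.2,-1],[0,0,0,0,0,-7.2,-1],[0,0,0,0,0,0,-1]]]' 40
cat >> h.py <<'E'
from bench import robot
D=np.array([0.5545,0.0294]);YAW=np.radians(5.43)
def d2w(x,y): c,s=np.cos(YAW),np.sin(YAW); return D+np.array([c*x-s*y,s*x+c*y])/1e3
def w2d(p): c,s=np.cos(YAW),np.sin(YAW); q=(np.array(p)[:2]-D)*1e3; return np.array([c*q[0]+s*q[1],-s*q[0]+c*q[1]])
def go(x,y,ztip):
    s=robot.state(); Rm=R.from_euler('xyz',s['orientation'],degrees=True).as_matrix()
    t=np.array([*(d2w(x,y)),ztip/1e3])
    tip=s['position']+Rm@[0,0,.025]
    print('t',s['time'],'tip disp',w2d(tip),tip[2]*1e3,'ori',s['orientation'],'F',s['ft_force'],'op',s['opening'])
    print('tool shift mm',np.round(Rm.T@(t-tip)*1e3,1)); 
    T=R.from_euler('xyz',[180,0,180+np.degrees(YAW)],degrees=True)
    print('rotvec',np.round((R.from_matrix(Rm).inv()*T).as_rotvec(degrees=True),2))
E
python3 -c "
from h import *
go(50,0,130)"
```

```text
time: 0.65
position: [0.2071, 0.4812, 0.2542]
orientation: [-179.8, -0.2, -173.4]
ft_force: [1.1, 0.1, 0.6]
opening: 0.0123
t 0.65 tip disp [-303.14843295  482.53457671] 229.16727150275324 ori [-1.79777935e+02 -1.75010253e-01 -1.73439765e+02] F [1.11214025 0.07791947 0.55860235] op 0.012309317563655935
tool shift mm [-343.9 -489.   100. ]
rotvec [-0.22 -0.17  1.13]
```

```bash
python3 -m pendant '[[[-24,-35,0,-0.2,-0.2,1.1,-1],[-24,-35,0,0,0,0,-1],[-24,-35,0,0,0,0,-1],[-24,-35,0,0,0,0,-1],[-24,-35,0,0,0,0,-1],[-24,-35,0,0,0,0,-1],[-24,-35,0,0,0,0,-1],[-24,-35,5,0,0,0,-1],[-24,-35,5,0,0,0,-1],[-24,-35,10,0,0,0,-1],[-24,-35,10,0,0,0,-1],[-24,-35,10,0,0,0,-1],[0,0,0,0,0,0,-1]]]'
python3 - <<'E'
from h import *
import cv2
go(50,0,110)
c=optics.calibration('wrist');print(c['position'],c['rotation'])
cv2.imwrite("pics/w1.png",optics.get_image('wrist')[:,:,::-1])
E
```

```text
time: 1.95
position: [0.538, 0.0697, 0.2114]
orientation: [180.0, 0.1, -177.2]
ft_force: [-0.1, -0.1, 0.1]
opening: 0.0
t 1.95 tip disp [-12.59711319  41.72761551] 186.37662642245218 ori [ 1.79969291e+02  1.28621526e-01 -1.77156221e+02] F [-0.05137749 -0.13392157  0.05698198] op 4.9428516775623326e-05
tool shift mm [-64.2 -38.9  76.5]
rotvec [ 0.03  0.13 -2.59]
[0.46374876 0.06536232 0.32886338] [1.63046655e+02 5.32137759e-02 9.28579210e+01]
```

View pics/w1.png

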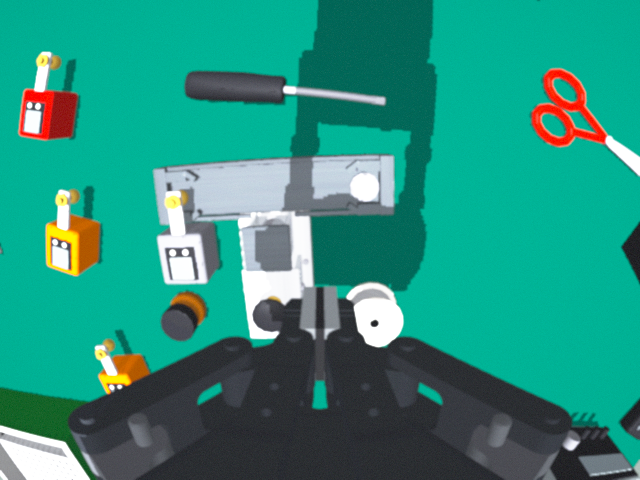

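The wrist view shows the dispenser with knob at (270,313), waiting cell (364,187), pin tip (174,200) and tower (270,248). The shut fingers are about 15 mm thick at the tip. Next I check the pose against this view and move over the knob.

```bash
python3 - <<'E'
from h import *
import cv2
im=cv2.imread('pics/w1.png')[130:350,140:420]
cv2.imwrite('pics/w1c.png',cv2.resize(im,None,fx=2.8,fy=2.7,interpolation=cv2.INTER_CUBIC))
c=optics.calibration('wrist')
print('wait',w2d(at('wrist',364,187,.0197)),'knob',w2d(at('wrist',268,314,.08)),'pinarm',w2d(at('wrist',174,200,.042)))
E
python3 -m pendant '[[[-12,-8,12,0,0,-2.6,-1],[-12,-8,12,0,0,0,-1],[-12,-8,12,0,0,0,-1],[-12,-8,12,0,0,0,-1],[-12,-8,12,0,0,0,-1],[0,0,0,0,0,0,-1]]]'
python3 -c "
from h import *
go(50,0,85)"
```

```text
wait [-36.60492624  81.51456119] knob [47.39149659  0.71528478] pinarm [-38.18502477 -76.74511805]
time: 2.6
position: [0.5989, 0.0421, 0.1518]
orientation: [179.8, 0.1, -175.0]
ft_force: [0.7, 0.1, -0.5]
opening: 0.0
t 2.6 tip disp [45.43782408  8.49700372] 126.7569884437987 ori [ 1.79779327e+02  6.99903906e-02 -1.74976428e+02] F [ 0.67845581  0.14139329 -0.49867781] op 3.6825810897328394e-06
tool shift mm [-4.6 -8.6 41.7]
rotvec [ 0.22  0.07 -0.41]
```

View pics/w1c.png

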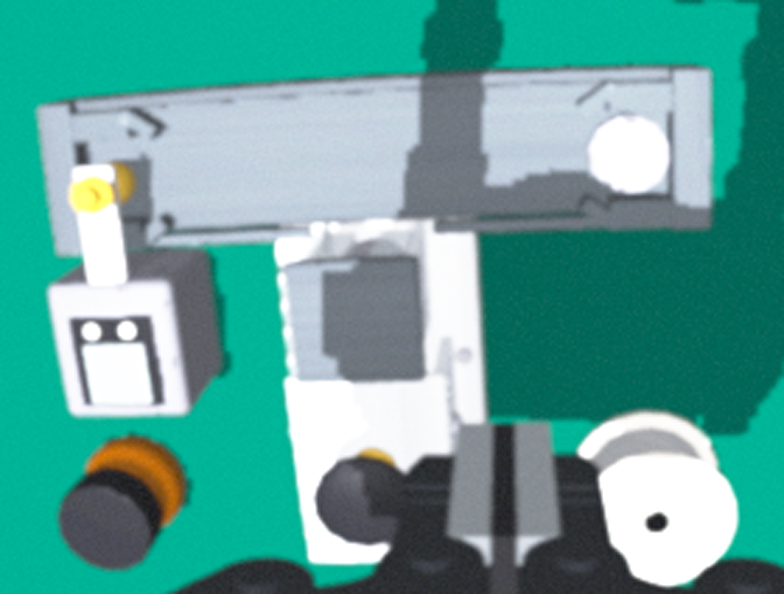

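The crop confirms the layout, and all three views agree to within 1–3 mm. Next I centre over the knob and descend to just above it.

```bash
python3 -m pendant '[[[-4,-7,10,0.2,0,-0.4,-1],[-1,-2,10,0,0,0,-1],[0,-1,8,0,0,0,-1],[0,0,8,0,0,0,-1],[0,0,0,0,0,0,-1]]]'
python3 -c "
from h import *
go(50,0,64)
cv=__import__('cv2');cv.imwrite('pics/w2.png',optics.get_image('wrist')[:,:,::-1]);cv.imwrite('pics/s2.png',cv.resize(optics.get_image('scene')[200:310,240:390,::-1],(750,550)))"
```

```text
time: 3.1
position: [0.6032, 0.0351, 0.1145]
orientation: [180.0, 0.1, -174.6]
ft_force: [-0.3, 0.4, -0.8]
opening: 0.0001
t 3.1 tip disp [49.02447376  1.04062878] 89.48358423954565 ori [ 1.79958405e+02  6.41946892e-02 -1.74550164e+02] F [-0.2868127   0.38387228 -0.78225028] op 9.059300978973847e-05
tool shift mm [-0.9 -1.1 25.5]
rotvec [0.04 0.06 0.02]
```

View pics/s2.png

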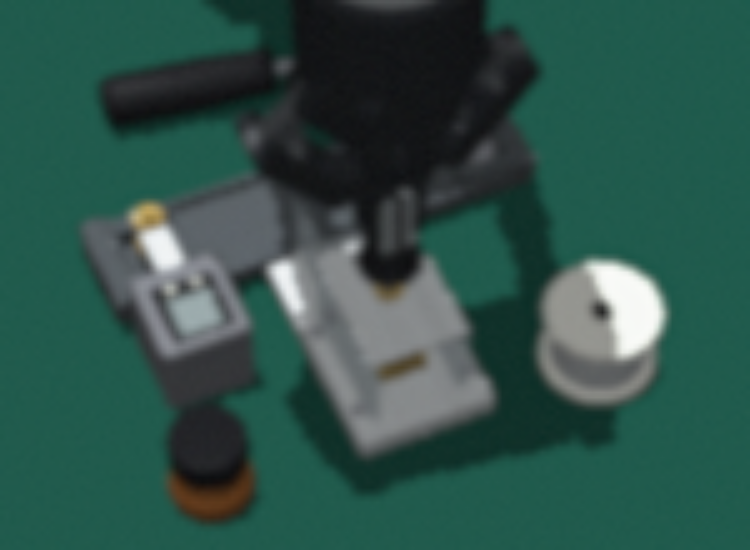

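View pics/w2.png

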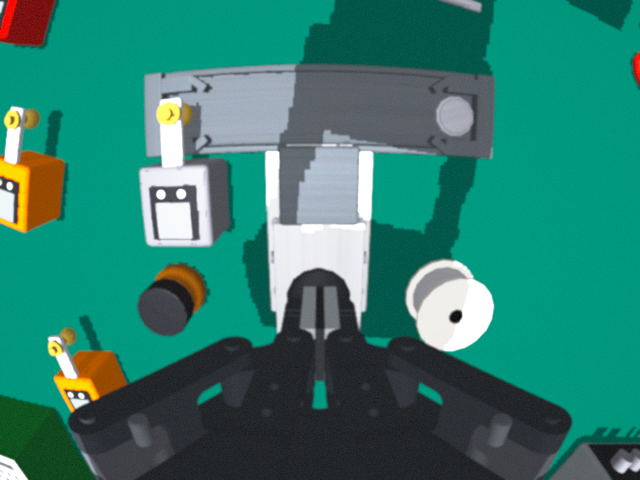

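The fingers sit over the knob at (319,290), centred. Now I press, slowing down near the end.

```bash
python3 -c "
from h import *
print(w2d(at('wrist',455,116,.0197)))"
python3 -m pendant '[[[0,0,5,0,0,0,-1],[0,0,5,0,0,0,-1],[0,0,5,0,0,0,-1],[0,0,4,0,0,0,-1],[0,0,3,0,0,0,-1],[0,0,2,0,0,0,-1]]]'
python3 -c "
from h import *
go(50,0,64)"
```

```text
[-34.30856072  79.81755067]
time: 3.8
position: [0.605, 0.035, 0.0934]
orientation: [-180.0, 0.4, -174.6]
ft_force: [-2.7, 0.1, 7.0]
opening: 0.0001
t 3.8 tip disp [50.97726789  0.78654496] 68.44999998026759 ori [-179.97868141    0.41756138 -174.55106021] F [-2.68567942  0.08360578  7.00233114] op 6.407163428485416e-05
tool shift mm [ 1.  -0.8  4.4]
rotvec [-0.02  0.42  0.02]
```

```bash
python3 -m pendant '[[[0,0,3,0,0.3,0,-1],[0,0,3,0,0,0,-1],[0,0,2,0,0,0,-1]]]'
python3 -m pendant '[[[0,0,2.5,0,0,0,-1],[0,0,2.5,0,0,0,-1]]]'
```

```text
time: 4.1
position: [0.6052, 0.035, 0.0889]
orientation: [-179.9, 0.2, -174.5]
ft_force: [-9.5, 0.3, 25.4]
opening: -0.0001
time: 4.3
position: [0.6051, 0.035, 0.0889]
orientation: [-179.9, 0.3, -174.5]
ft_force: [-8.1, -0.6, 20.3]
opening: -0.0
```

The tip stands at 63.9 mm with 20–25 N, so the plunger is at the hard stop. I'll check that the cell is out while holding there.

```bash
python3 -c "
from h import *
import cv2
im=optics.get_image('wrist')[:,:,::-1];cv2.imwrite('pics/w3.png',im)
print(robot.state()['ft_force'],robot.state()['position'])"
```

```text
[-6.13178597  0.33291073 20.20003169] [0.60514598 0.03504475 0.0889278 ]
```

View pics/w3.png

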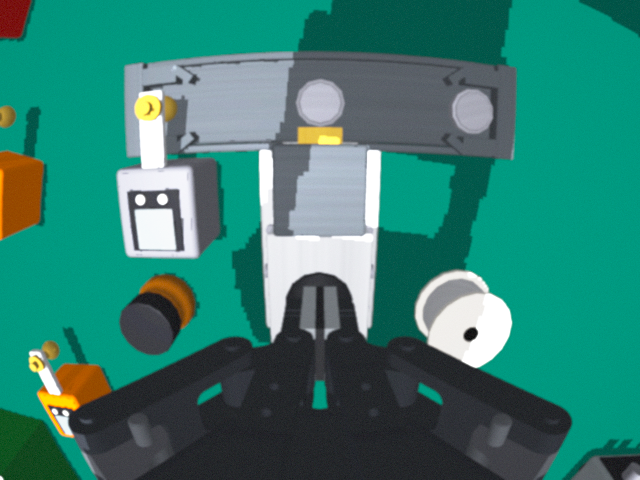

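The cell is out on the tray at (320,101), with the brass ejector at (320,135) behind it. Now I raise the tool clear of the knob.

```bash
python3 -m pendant '[[[0,0,-3,0,0,0,-1],[0,0,-4,0,0,0,-1],[0,0,-5,0,0,0,-1],[0,0,-10,0,0,0,-1],[0,0,-20,0,0,0,-1],[0,0,-20,0,0,0,-1],[0,0,-5,0,0,0,-1],[0,0,0,0,0,0,-1]]]'
python3 -c "
from h import *
import cv2
go(-37,30,95)
c=optics.calibration('wrist');print(c)
im=optics.get_image('wrist')[:,:,::-1];cv2.imwrite('pics/w4.png',im)"
```

```text
time: 5.15
position: [0.6046, 0.0351, 0.1595]
orientation: [-179.9, 0.3, -174.5]
ft_force: [-0.9, -0.9, -0.3]
opening: -0.0003
t 5.15 tip disp [50.52624903  0.90909155] 134.49836252530446 ori [-179.90620781    0.34936428 -174.5167361 ] F [-0.92951073 -0.87916543 -0.31974407] op -0.00031740608980673735
tool shift mm [87.7 29.2 38.9]
rotvec [-0.09  0.35  0.05]
{'fx': 371.64829954431775, 'fy': 371.64829954431775, 'cx': 319.46393974404674, 'cy': 237.3601887188678, 'position': array([0.53013172, 0.0275447 , 0.2766979 ]), 'rotation': array([162.82822211,   0.17606069,  95.49234991])}
```

View pics/w4.png

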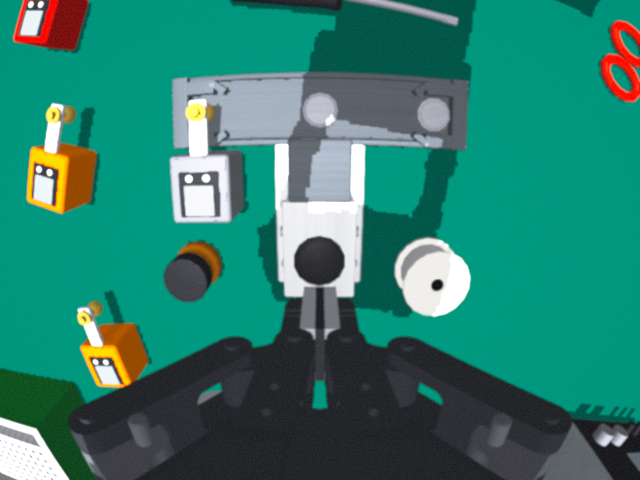

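The knob is up at (319,260), the cell lies on the tray at (320,109), and the waiting cell is at (433,114). I'll refine the positions, using the knob and waiting cell as references.

```bash
python3 - <<'E'
from h import *
import cv2
im=cv2.imread('pics/w4.png')[60:170,160:480]
cv2.imwrite('pics/w4c.png',cv2.resize(im,None,fx=2.5,fy=2.5,interpolation=cv2.INTER_CUBIC))
for n,u,v,z in(('cell',320,109.5,.0197),('wait',433,114.5,.0197),('knob',319,260,.08)): print(n,w2d(at('wrist',u,v,z)))
E
```

```text
cell [-35.97288151   0.04418476]
wait [-35.27203273  78.99963953]
knob [49.47443203 -0.30688591]
```

View pics/w4c.png

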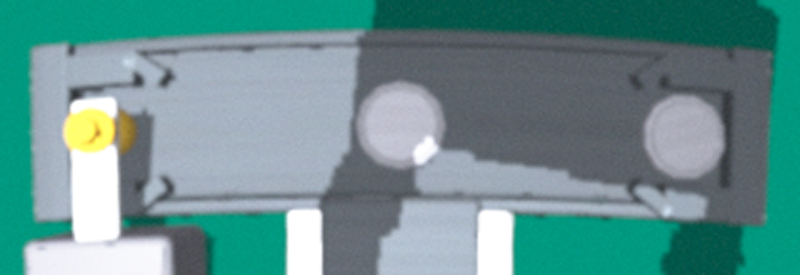

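```bash
python3 -m pendant '[[[22,7,6,0,0.35,0,-1],[22,7,6,0,0,0,-1],[22,7,6,0,0,0,-1],[18,6,6,0,0,0,-1],[6,3,6,0,0,0,-1],[0,0,0,0,0,0,-1]]]'
python3 -c "
from h import *
go(-37,30,15)"
```

```text
time: 5.8
position: [0.5065, 0.0568, 0.1219]
orientation: [-180.0, -0.5, -174.6]
ft_force: [0.9, 0.2, 0.7]
opening: -0.0001
t 5.8 tip disp [-45.43930495  31.77388992] 96.94454520812347 ori [-179.97262736   -0.50614989 -174.56339362] F [0.86196588 0.18709368 0.70425132] op -0.0001220562654627387
tool shift mm [-9.2 -1.7 81.9]
rotvec [-0.03 -0.51  0.01]
```

```bash
python3 -m pendant '[[[-7,-1,10,0,-0.5,0,-1],[-1,-1,15,0,0,0,-1],[0,0,15,0,0,0,-1],[0,0,15,0,0,0,-1],[0,0,8,0,0,0,-1],[0,0,0,0,0,0,-1]]]'
python3 -c "
from h import *
import cv2
go(-37,30,15)
im=optics.get_image('wrist')[:,:,::-1];cv2.imwrite('pics/w5.png',im)"
```

```text
time: 6.4
position: [0.5231, 0.0539, 0.0539]
orientation: [-179.9, 0.5, -174.6]
ft_force: [-0.7, 0.3, 0.7]
opening: 0.0002
t 6.4 tip disp [-28.73102049  27.34961448] 28.861741557977115 ori [-179.9093934     0.48287542 -174.63827516] F [-0.65649363  0.25438856  0.70293241] op 0.0002270869100571865
tool shift mm [ 8.4  2.7 13.8]
rotvec [-0.09  0.48 -0.07]
```

View pics/w5.png

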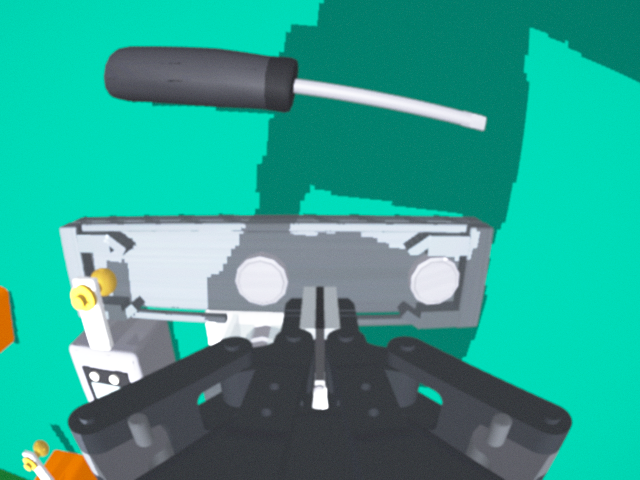

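The tip is above the tray at about (319,300), with the cell to its left at (262,280). It drifted about 8 mm in x during the fast descent, so I correct that first and then go down slowly.

```bash
python3 -m pendant '[[[6,1,0,0,0.5,0,-1],[2,1,0,0,0,0,-1],[1,0,4,0,0,0,-1],[0,0,4,0,0,0,-1],[0,0,3,0,0,0,-1],[0,0,1,0,0,0,-1]]]'
python3 -c "
from h import *
import cv2
go(-37,25,15)
im=optics.get_image('wrist')[:,:,::-1];cv2.imwrite('pics/w6.png',im)"
```

```text
time: 7.05
position: [0.5153, 0.0551, 0.0437]
orientation: [-179.9, 0.3, -174.6]
ft_force: [-0.3, 0.4, -0.9]
opening: 0.0002
t 7.05 tip disp [-36.44844494  29.21558922] 18.739652094978606 ori [-179.86250248    0.27730893 -174.62732099] F [-0.34372004  0.42367553 -0.86971542] op 0.00017072184604660903
tool shift mm [ 0.6 -4.2  3.7]
rotvec [-0.14  0.28 -0.06]
```

View pics/w6.png

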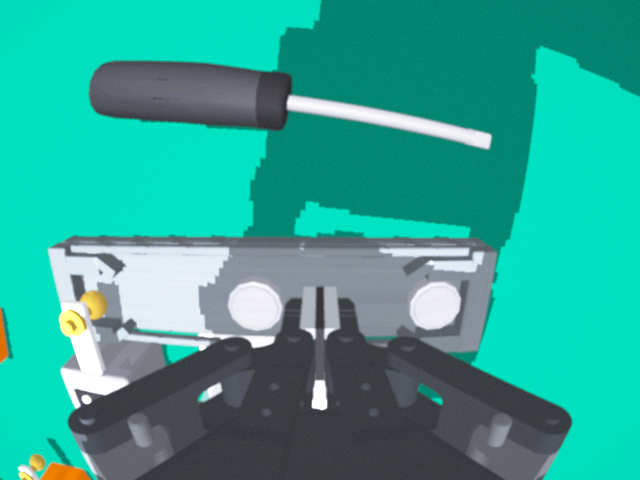

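```bash
python3 -m pendant '[[[0.6,0,2,0,0.3,0,-1],[0,0,1.5,0,0,0,-1],[0,-4,0,0,0,0,-1],[0,-4,0,0,0,0,-1],[0,-4,0,0,0,0,-1],[0,-4,0,0,0,0,-1],[0,-4,0,0,0,0,-1],[0,-4,0,0,0,0,-1],[0,0,0,0,0,0,-1]]]'
python3 -c "
from h import *
import cv2
go(-37,-60,15)
im=optics.get_image('wrist')[:,:,::-1];cv2.imwrite('pics/w7.png',im)"
```

```text
time: 8.0
position: [0.5175, 0.0285, 0.0401]
orientation: [-179.9, -0.0, -174.7]
ft_force: [-0.2, 0.1, 0.6]
opening: 0.0002
t 8.0 tip disp [-36.89008482   2.52126361] 15.1105559289801 ori [-1.79850644e+02 -1.94521409e-02 -1.74661446e+02] F [-0.19378815  0.07158454  0.63457752] op 0.0002253807085658745
tool shift mm [  0.  -62.5   0.3]
rotvec [-0.15 -0.02 -0.09]
```

View pics/w7.png

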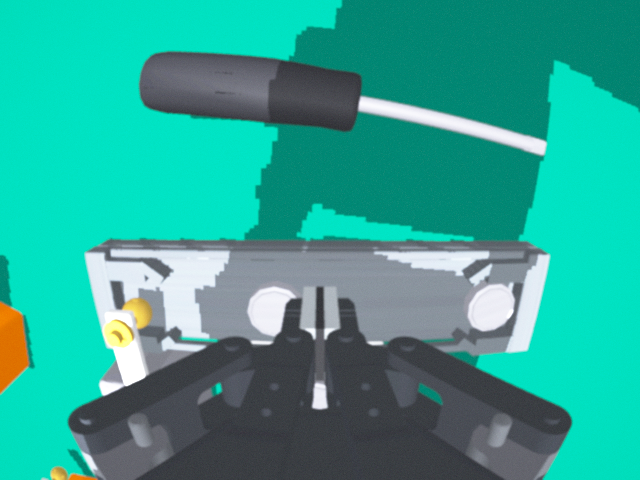

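The cell is at (273,310), now next to the finger's left edge (302). I'll carry on pushing.

```bash
python3 -m pendant '[[[0,-5,0,0,0,-0.1,-1],[0,-5,0,0,0,0,-1],[0,-5,0,0,0,0,-1],[0,-5,0,0,0,0,-1],[0,-5,0,0,0,0,-1],[0,-5,0,0,0,0,-1],[0,-5,0,0,0,0,-1],[0,-4,0,0,0,0,-1],[0,0,0,0,0,0,-1]]]'
python3 -c "
from h import *
import cv2
go(-37,-60,15)
im=optics.get_image('wrist')[:,:,::-1];cv2.imwrite('pics/w8.png',im)"
```

```text
time: 8.95
position: [0.5215, -0.0137, 0.0402]
orientation: [-179.9, -0.0, -174.6]
ft_force: [0.5, 0.3, -0.4]
opening: -0.0002
t 8.95 tip disp [-36.93846346 -39.86738845] 15.220431830740754 ori [-1.79852843e+02 -2.06226091e-02 -1.74550458e+02] F [ 0.53301497  0.31574202 -0.36493362] op -0.000228274222178377
tool shift mm [  0.1 -20.1   0.3]
rotvec [-0.15 -0.02  0.02]
```

View pics/w8.png

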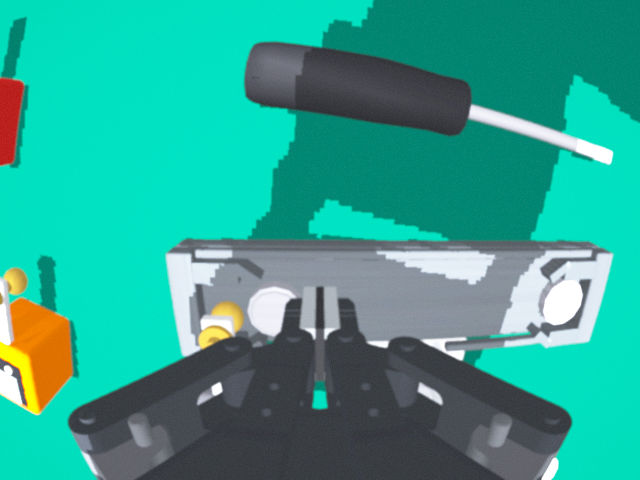

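Before the finger goes under and beside the tester arm, I'll check the height of the gripper's outer links at (237,345).

```bash
python3 - <<'E'
from h import *
s=robot.state(); Rm=R.from_euler('xyz',s['orientation'],degrees=True).as_matrix()
for u,v in((302,287),(338,287),(300,328),(285,305),(283,335),(237,345),(220,345),(80,415)):
    p,d=ray('wrist',u,v); p=Rm.T@(p-s['position']); d=Rm.T@d
    out=[]
    for xp in (.011,.014):
        q=p+d*(xp-p[0])/d[0]; out.append(np.round(q*1e3,1))
    print((u,v),out[0],out[1], 'cam',np.round(p*1e3))
for y in(.0197,):
    print('cell',w2d(at('wrist',272,312,y)),'wait',w2d(at('wrist',562,301,y)))
E
```

```text
(302, 287) [11.  -7.9 21. ] [14.  -7.6 14.4] cam [  74.   -1. -118.]
(338, 287) [11.   6.8 21. ] [14.   6.5 14.4] cam [  74.   -1. -118.]
(300, 328) [ 11.   -7.1 -11.8] [ 14.   -6.8 -16.8] cam [  74.   -1. -118.]
(285, 305) [ 11.  -13.5   4.7] [ 14.  -12.9  -1.1] cam [  74.   -1. -118.]
(283, 335) [ 11.  -12.3 -16.4] [ 14.  -11.8 -21.2] cam [  74.   -1. -118.]
(237, 345) [ 11. -26. -23.] [ 14.  -24.8 -27.5] cam [  74.   -1. -118.]
(220, 345) [ 11.  -31.3 -23.5] [ 14.  -29.9 -28. ] cam [  74.   -1. -118.]
(80, 415) [ 11.  -60.3 -61.8] [ 14.  -57.4 -64.5] cam [  74.   -1. -118.]
cell [-36.34265021 -60.43366799] wait [-37.0179039   78.16812574]
```

The fingers are 7.4 mm half-thick at the tip. By about z = 35 mm they swell to about 13 mm, which would just meet the tester's arm. So I back off, tilt 10° with the upper part leaning away from the tester, and then push.

```bash
python3 -m pendant '[[[0,5,0,0,0,0,-1],[0,5,0,0,0,0,-1],[0,0,0,5,0,0,-1],[0,0,0,5,0,0,-1],[0,0,0,0,0,0,-1]]]'
cat >> h.py <<'E'
def front(y,z):
    s=robot.state(); Rm=R.from_euler('xyz',s['orientation'],degrees=True).as_matrix()
    f=s['position']+Rm@[0,-.0074,.025]; r=s['position']+Rm@[0,.0074,.025]
    t=np.array([*d2w(-37,y),z/1e3])
    print('front',w2d(f),f[2]*1e3,'rear z',r[2]*1e3,'ori',s['orientation'],'F',s['ft_force'],s['time'])
    print('shift',np.round(Rm.T@(t-f)*1e3,1))
    print('tilt fwd',np.degrees(np.arcsin(Rm[0,2]*np.sin(YAW)-Rm[1,2]*np.cos(YAW))),'x tilt',np.degrees(Rm[0,2]))
E
python3 -c "
from h import *
front(-66,16)"
```

```text
time: 9.5
position: [0.5204, -0.0017, 0.0403]
orientation: [-169.6, 0.0, -174.6]
ft_force: [0.2, 0.5, 0.2]
opening: 0.0001
front [-36.90125194 -39.50597256] 17.039876860404377 rear z 14.361480047868403 ori [-1.69573573e+02  3.28583066e-02 -1.74563790e+02] F [0.19849243 0.48071009 0.22048364] 9.5
shift [  0.1 -25.9   5.8]
tilt fwd 10.426423413637032 x tilt 1.0145010896619278
```

```bash
python3 -m pendant '[[[0,-3.9,1.6,0,0,0,-1],[0,-3.9,0.8,0,0,0,-1],[0,-3.9,0.8,0,0,0,-1],[0,-3.9,0.8,0,0,0,-1],[0,-3.9,0.8,0,0,0,-1],[0,0,0,0,0,0,-1]]]'
python3 -c "
from h import *
import cv2
front(-66,16)
im=optics.get_image('wrist')[:,:,::-1];cv2.imwrite('pics/w9.png',im)"
```

```text
time: 10.1
position: [0.5227, -0.0236, 0.0391]
orientation: [-169.9, 0.1, -174.6]
ft_force: [-0.1, 1.4, 1.0]
opening: -0.0002
front [-36.6943513  -61.41676808] 15.81701728525408 rear z 13.233452346411067 ori [-1.69946638e+02  5.92830214e-02 -1.74631225e+02] F [-0.09701998  1.42575712  1.01420023] 10.1
shift [ 0.3 -4.5  0.6]
tilt fwd 10.053419338859817 x tilt 0.9939475138428775
```

View pics/w9.png

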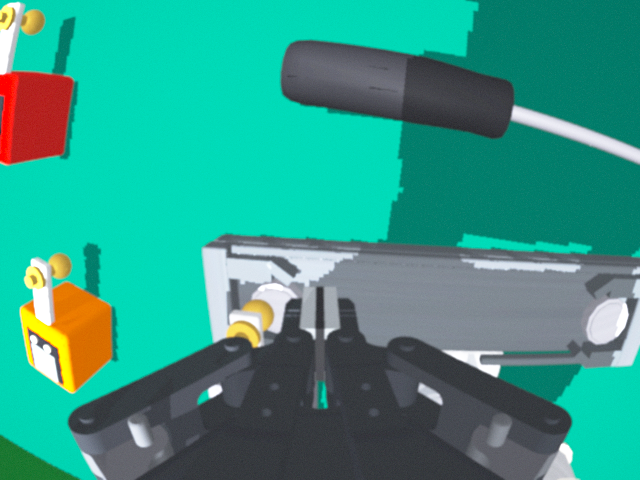

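The cell is partly under the pin, its edge visible at (272,295), and has entered the bay mouth. I'll continue in small steps.

```bash
python3 -m pendant '[[[0,-2,0.4,0,0,0,-1],[0,-2,0.4,0,0,0,-1],[0,-2,0.2,0,0,0,-1]]]'
python3 -c "
from h import *
front(-68.2,16)"
```

```text
time: 10.45
position: [0.5231, -0.0297, 0.0392]
orientation: [-170.0, 0.0, -174.6]
ft_force: [0.6, 1.4, -0.5]
opening: -0.0004
front [-36.82179994 -67.51513305] 15.832874565234606 rear z 13.253385544738466 ori [-1.69962665e+02  4.63891668e-02 -1.74616672e+02] F [ 0.5738739   1.36651972 -0.54074703] 10.45
shift [ 0.2 -0.7 -0. ]
tilt fwd 10.037369185980689 x tilt 0.9823573147838478
```

```bash
python3 -m pendant '[[[0,-1,0.2,0,0,0,-1],[0,-1,0.2,0,0,0,-1]]]'
python3 -c "
from h import *
import cv2
front(-68.2,16)
im=optics.get_image('wrist')[:,:,::-1];cv2.imwrite('pics/w10.png',im);s=optics.get_image('scene')[200:280,240:340,::-1];cv2.imwrite('pics/s10.png',cv2.resize(s,(750,600)))"
```

```text
time: 10.65
position: [0.5232, -0.0305, 0.039]
orientation: [-170.1, 0.1, -174.7]
ft_force: [-0.5, 9.5, 2.1]
opening: -0.0001
front [-36.83528244 -68.2315521 ] 15.597904393326402 rear z 13.05083745445202 ori [-1.70090104e+02  6.74565387e-02 -1.74655749e+02] F [-0.4665277   9.46404028  2.1101318 ] 10.65
shift [ 0.2 -0.  -0.4]
tilt fwd 9.909985347436862 x tilt 0.9845695946889929
```

View pics/w10.png

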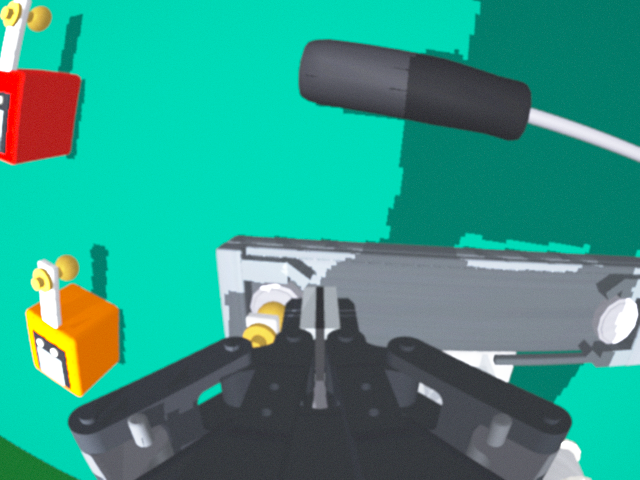

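View pics/s10.png

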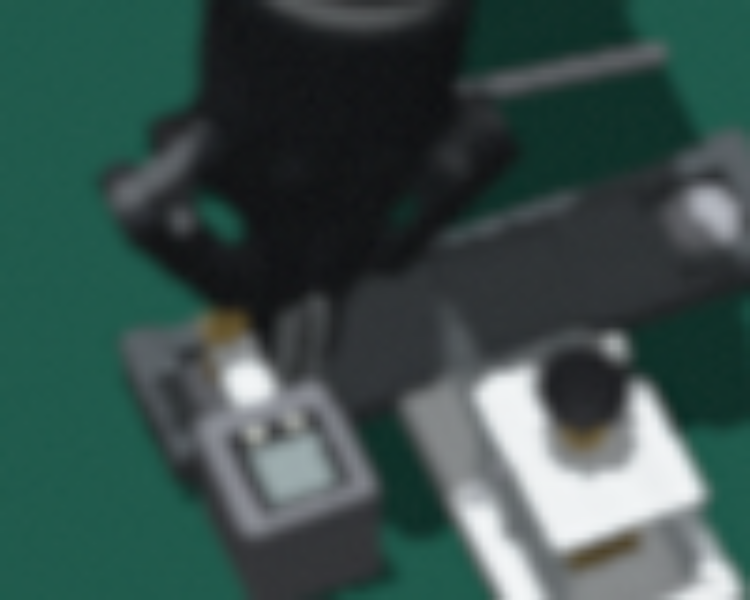

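The force rose to 9.5 N with the fingertip at y = −68.2, exactly where a home cell would be. I back off along the tray, rise and look.

```bash
python3 -m pendant '[[[0,3,-0.5,0,0,0,-1],[0,4,-0.7,0,0,0,-1],[0,6,-1,0,0,0,-1],[0,10,-2,0,0,0,-1],[0,15,-3,0,0,0,-1],[0,5,-5,-5,0,0,-1],[0,0,-10,-5,0,0,-1],[0,0,-20,0,0,0,-1],[0,0,-20,0,0,0,-1],[0,0,-20,0,0,0,-1],[0,0,0,0,0,0,-1]]]'
python3 -c "
from h import *
import cv2
go(-37,-60,15)
im=optics.get_image('wrist')[:,:,::-1];cv2.imwrite('pics/w11.png',im)
cv2.imwrite('pics/w11c.png',cv2.resize(im[130:300,60:320],(780,510),interpolation=cv2.INTER_CUBIC))"
```

```text
time: 11.85
position: [0.5174, 0.0217, 0.1151]
orientation: [179.5, -0.1, -174.4]
ft_force: [0.2, -0.5, -0.3]
opening: 0.0005
t 11.85 tip disp [-37.76369102  -3.96608306] 90.10064900049333 ori [ 1.79485603e+02 -1.31182163e-01 -1.74403575e+02] F [ 0.19462044 -0.48371382 -0.28038384] op 0.0004907216230673926
tool shift mm [ -0.8 -56.7  74.6]
rotvec [ 0.51 -0.13  0.17]
```

View pics/w11.png

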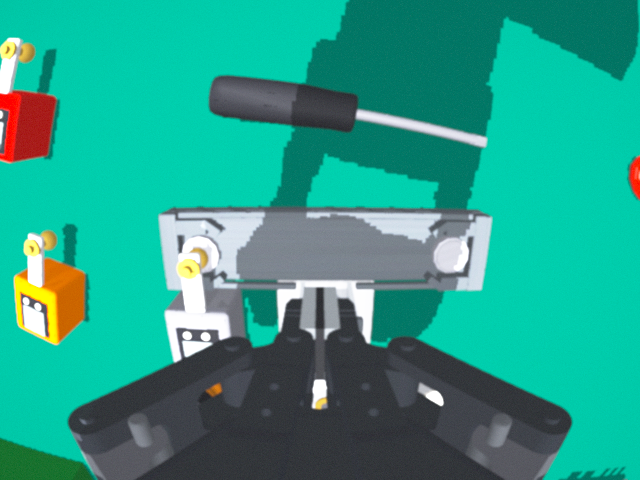

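View pics/w11c.png

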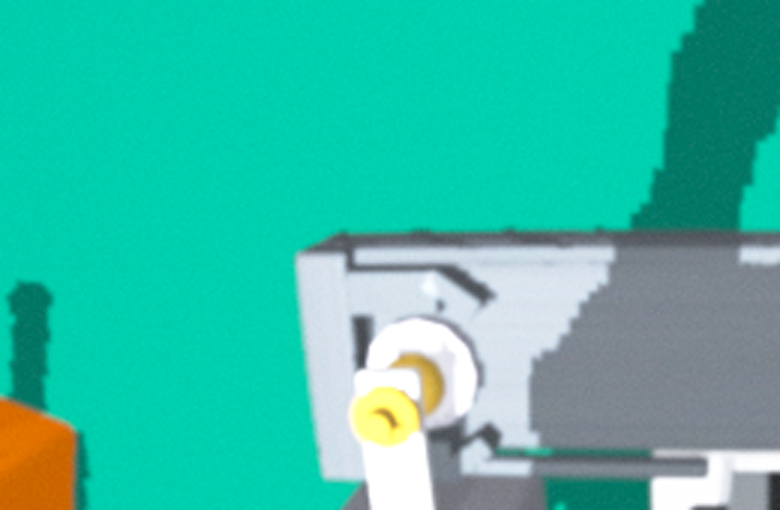

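```bash
python3 - <<'E'
from h import *
import cv2
im=cv2.imread('pics/w11.png')
for (u0) in (60,320):
  pass
cv2.imwrite('pics/w11d.png',np.hstack([cv2.resize(im[210:300,160:250],(390,390),interpolation=cv2.INTER_CUBIC),cv2.flip(cv2.resize(im[210:300,400:490],(390,390),interpolation=cv2.INTER_CUBIC),1)]))
for e in((182.2,252),(219,254),(201,235.5),(200.7,253.5)): print('cell',w2d(at('wrist',*e,.0197)))
print('wait',w2d(at('wrist',451,254,.0197)))
E
```

```text
cell [-39.32602145 -90.47997224]
cell [-38.24428028 -66.05771778]
cell [-50.14879885 -76.74112167]
cell [-38.45971304 -78.04845921]
wait [-38.09646367  79.20986718]
```

View pics/w11d.png

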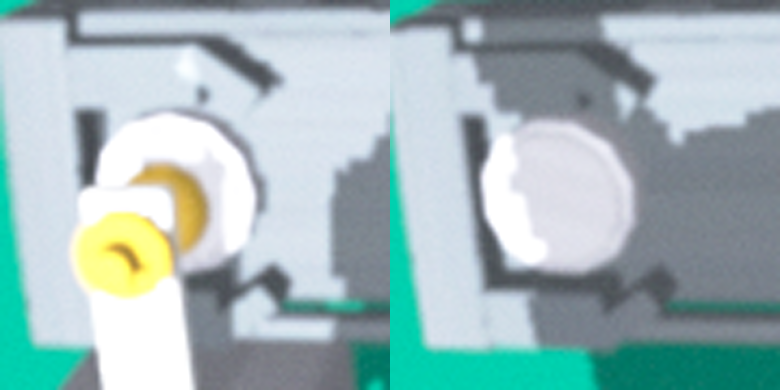

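The cell lies flat in the tester's bay. Its edge covers the end-stop bar just as the waiting cell's does in the mirrored view on the right, and the pin's ball rests on top of it. The arm is clear at z = 90 mm. One last check of the knob and bystanders before handing in.

```bash
python3 -m pendant '[[[10,0,-20,0,0,0,-1],[10,0,-20,0,0,0,-1],[0,0,0,0,0,0,-1],[0,0,0,0,0,0,-1]]]'; python3 -c "
from h import *
import cv2
s=optics.get_image('scene')[:,:,::-1];cv2.imwrite('pics/s12.png',s);cv2.imwrite('pics/s12c.png',cv2.resize(s[200:310,240:390],(750,550),interpolation=cv2.INTER_CUBIC))
a=cv2.imread('pics/scene0.png')
d=cv2.absdiff(a,s).max(2)
for n,(u,v) in dict(cut=(110,253),box=(131,305),red=(197,235),or1=(217,277),or2=(254,337),jar=(282,291),tin=(312,358),spool=(360,265),sciss=(410,185),drv=(290,214)).items(): print(n,d[v-12:v+12,u-15:u+15].mean())"
```

```text
time: 12.3
position: [0.4941, 0.021, 0.1502]
orientation: [179.4, -0.7, -174.3]
ft_force: [-0.0, 0.4, -0.3]
opening: -0.0002
cut 1.2930555555555556
box 0.9041666666666667
red 1.2194444444444446
or1 1.0027777777777778
or2 0.975
jar 1.351388888888889
tin 0.9166666666666666
spool 0.7722222222222223
sciss 1.125
drv 21.15277777777778
```

View pics/s12c.png

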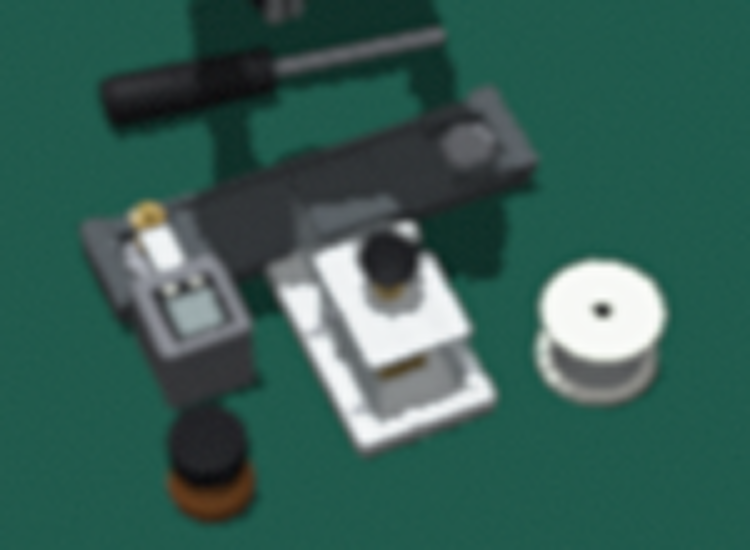

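The scene view shows the knob up at (390,257). The waiting cell at (467,144), the spool and the jar are where they were. The screwdriver hasn't moved either; the image difference there is only the arm's shadow. I'm handing in.

```bash
python3 -c "
from bench import workorder
print(workorder.sign_off())"
```

```text
the job is handed in; nothing more can be done
None
```

I pressed the plunger once to its hard stop and let it spring back, which put one cell on the tray. I then pushed that cell with the shut fingertips into the grey tester's bay, up to the end stop, and handed the job in at about 12.4 s.

**Press:** the fingertips stopped at 63.9 mm with 20–25 N, where the hard stop should be. A picture taken while holding there showed the cell on the tray.

**Push:** near the tester I tilted the fingers 10° so that they would clear its arm. The force rose to 9.5 N with the fingertip at y = −68.2 mm, exactly where a cell against the end stop would be.

**Last checks:**
- The pin's ball rests on the cell, and the cell's edge overlaps the end stop just as the waiting cell's does in its own bay.
- The plunger is up, and the waiting cell is where it was.
- The bystanders are unmoved. The scene image changed only around the screwdriver, from the arm's shadow.
- The arm stood clear of everything.

**Disagreements and gaps:**
- The wrist camera puts the cell's centre at y ≈ −78 mm, against about −80.5 mm from the contact force. It read the waiting cell about 1 mm short in the same way. Both figures are inside the 5 mm limit.
- I did not measure the height of the next cell or the pin's rise. I only judged from the pictures that the ejector had gone back and the pin was resting on the cell.

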